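# Clip the solder reel onto its stand

### The arm

A 7-joint arm with a two-finger parallel gripper is mounted at the origin on a cart in front of the work surface, level with it; the furniture and walls round the work are solid. World frame = base frame: x ahead of the robot, y to its left, z up, the work surface at z = 0. Lengths are in m, angles in rad, forces in N, time in s.
With the tool pointing down it reaches from about 0.425 to 0.925 m from the base axis. Payload 6.8 kg.
Tool frame: the origin (TCP) lies on the centre line of the jaws, within the pads' length; the fingertips stand 8 mm ahead of it and the grasp point (between the pads) lies 11 mm behind it (bot.tips_ahead is the distance from the TCP to the fingertips, in m); z points along the fingers, y is the line along which they close (so a half turn about z gives the same grasp; the last joint's range is limited). The gripper opens to 85 mm and grips with 20 to 120 N. Pads are 22 mm wide; open, the fingers measure 114 mm over their backs; the gripper's body (76 mm by 85 mm) begins 54 mm behind the grasp point. The pads swing forward as they close: fully open they stand 13 mm farther back than shut.
Start: joints at [1.102, 0.477, 0.022, 1.555, -0.011, 1.109, -0.083], TCP at [0.238, -0.632, 0.239] pointing down, gripper open.
Joint ranges: [-2.96, 2.96], [-0.34, 2.1], [-1.41, 1.46], [0.24, 2.44], [-1.37, 4.51], [0.17, 1.92], [-2.96, 2.96]. Speed limits (rad/s): [2.39, 2.39, 3.14, 3.14, 3.14, 3.14, 3.14].

### API

Orientations are given as a unit quaternion [w, x, y, z].
In Python, from station import bot gives the robot as it stands.
- The arm moves only by the tool send_rows, never from a script. Its argument "deltas" is text: rows parted by semicolons, each of 4 numbers parted by spaces: the shift along the tool's x, y, z in m, then the turn about the tool's z in degrees. In form: x y z spin; .... A call has 1 to 5 rows; each row is the pose to reach, as a shift and turn from the pose commanded when the call began, along the tool's axes at that moment; what a row does not reach only later rows make up. A row lasts 1/10 s, in which the tool goes at most 50 mm and 8.59 degrees, less where a joint would pass 70% of its speed; a pose out of reach is approached as far as the arm can. A call with a gripper value outside its range is refused whole. "claw" is the opening, from 0 (shut) to 1 (fully open), set as the call begins (left out, the last holds). The fingers move at their own pace and stop on an object; "force" is the grip in N (left out, the last holds). Time passes only in rows, so rows that repeat a pose let the fingers close. It gives the time, the measured TCP pose, the force, the opening and the grip force at its end, in the units of the state.
- bot.get_obs(): the state, without advancing time (a new reading comes with each control period).
- bot.read_camera(name): name is "scene" or "top"; returns a dict with "img" (400x640x3 uint8, red, green, blue), "depth" (400x640 float32, m along the optical axis (not along the pixel's ray), 0 where there is no reading), "fx", "fy", "cx", "cy" (pixels), "camera_from_world" (4x4, takes a point from world to camera coordinates). Camera axes: x right, y up, looking along -z (the intrinsics and any distortion apply to the point x, -y, -z); pixel columns grow to the right and rows downward; lengths in m; the calibration is good to about 2 mm. A picture is of the moment at which its call begins.
- bot.hand_in(): hands the job in; it is judged then, once.
Trained networks look in a picture, given as the dict that the camera call returned (one of the last four; its "shot" number tells which), for a name from the list of things; names that differ only in an ending like _2 or _b are one class to them, and where a whole thing is asked for, a point or a joint stands for the part that bears it (a point fixed in the world has none). Each returns a list of dicts, best first, with "confidence" (0 to 1); they miss things now and then, are a little off and sometimes report something else, mostly with a low value. They report only what shows in the picture. A call takes as long as a camera call.
- bot.masks_of(picture, query): "mask" (400x640 bool, what is visible of it).
- bot.landmark_of(picture, query): "xyz" ([x, y, z] in m, in world coordinates, good to about 4 mm: a listed point, or the origin of a listed thing).
The state is a dict: "t": time; "q": joint angles; "joint_vel": joint speeds; "joint_torque": joint torques, N m; "eef_pos": TCP position; "tool_rot": TCP orientation; "contact_force": force on the tool from outside, world axes, zero at the start; "torque": the same for the moment, N m; "gripper_width": opening from 0.0 (shut) to 1.0 (fully open); "grasp_force": force on a finger pad.
Only numpy, scipy, OpenCV 4.12 (cv2) and the standard library are available. Lean on these libraries where they do the work, as an engineer would, in place of code of your own. Each camera call takes 0.05 s, during which the arm holds its last target. There are 200 camera calls.

### The job

Pick up the retaining clip by its black tab, lay it on the square plate on top of the solder reel with its open mouth facing the spindle, and push it gently sideways into the spindle's groove until it snaps fully home. Let go of it, and leave the other things on the bench where they are.

Things in the scene. Friction and masses are not known exactly. Their poses are not given: they have to be found in the camera images.
- clip: Loose flat steel U-shaped retaining clip, 4 mm thick, 58 long, 26 wide, about 85 g, with an upright black grip tab. Origin: underside, at the centre of its seat (on the spindle's axis when seated). x points out of the open mouth; z up as found. Solid back of the seat at x = -7 mm, so it can run 1 mm past centre before meeting the core. It may not be forced with over 20 N.
- clip_tab (a point): Middle of the clip's grip tab, 34 mm behind the clip's origin (at x = -34 mm), 17 mm above its underside. The tab is 18 mm along x, 13 mm along y (pinch it across y) and stands from 4 to 31 mm above the underside.
- clip_nose (a point): Point between the round noses of the two sprung prongs, at x = +6.5 mm on the clip, 2 mm up. The noses are 8 mm apart and spring open to pass the 12 mm core, snapping over it with roughly 4 to 10 N of push depending on friction. The prong ends, slightly flared, reach x = +13 mm.
- stand: Fixed reel stand: steel foot 110 x 110 x 10 mm, solder reel 60 mm across, square aluminium plate 56 x 56 x 4 mm on the reel, upright steel spindle 20 mm thick standing 34 mm out of the plate. Origin: on the bench under the spindle's axis. The column is screwed to a new height each time: the plate's top is 57 to 85 mm above the bench; this is not in the readings and must be felt with the clip.
- groove (a point): Point on the spindle's axis 65 mm above the bench; a fixed nominal height that does not follow the plate. The real groove begins at the plate's top, wherever that is, and is 6 mm high with a core 12 mm across, open from every side. The clip enters only flat and 0 to 2 mm above the plate.
- flux_jar: Bystander: white jar with a blue lid, 42 mm across, 47 mm tall, loose; origin under its centre.
- board_blue: Bystander: small blue circuit board, 55 x 90 x 12 mm, loose, lying flat; origin under its centre.
- driver_yellow: Bystander: screwdriver with a yellow handle, 17 x 150 x 15 mm, loose, lying; origin under its centre.

How it is judged:
By the outcome, as a careful person would: the job done as asked, in the order asked, and still so for the second after the job is handed in, with the robot touching nothing.
It also fails if it takes over 51 s, if anything falls off the work surface, if the arm or the gripper's body presses on something with over 40 N, if the wrist force passes 120 N, or if a joint passes its speed limit or range.

## Working session

There is one attempt and no reset: what is moved stays moved. The work goes in short steps, Python scripts to look and compute and a tool call to move; the robot and the scene stay as the last step left them, time stands still between calls to the robot, and variables do not carry over. Pictures are saved under pics/ and viewed, at most 10 in all, crops included, and the job is handed in when it is done.

Besides the shell and the picture viewer there is one more tool, called after "Call:" by a JSON object that holds its "fn" and its "kwargs", one argument or row to a line. send_rows: Moves the arm, as the interface text tells. Its arguments: {"type":"object","properties":{"deltas":{"type":"string"},"claw":{"type":"number"},"force":{"type":"number"}},"required":["deltas"]}

```bash
mkdir -p pics; cat > h.py <<'E'
from station import bot
import numpy as np, cv2
def world(c,mask=None):
    d=c["depth"]; v,u=np.nonzero((d>0)&(mask if mask is not None else True))
    z=d[v,u]; p=np.c_[(u-c["cx"])/c["fx"]*z,-(v-c["cy"])/c["fy"]*z,-z,np.ones_like(z)]
    return (p@np.linalg.inv(c["camera_from_world"]).T)[:,:3],u,v
E
python3 - <<'E'
from h import *
np.set_printoptions(precision=4,suppress=True)
o=bot.get_obs();print(o["t"],o["eef_pos"],o["tool_rot"],o["contact_force"],o["gripper_width"])
for n in("top","scene"):
    c=bot.read_camera(n);cv2.imwrite(f"pics/{n}0.png",c["img"][...,::-1]);print(n,c["fx"],{k:v for k,v in c.items() if k not in("img","depth","camera_from_world")})
    print(np.linalg.inv(c["camera_from_world"])[:3])
    for q in("clip","clip_tab","clip_nose","stand","groove","flux_jar","board_blue","driver_yellow"):
        for r in bot.landmark_of(c,q)[:2]: print(q,r["xyz"],round(r["confidence"],2))
    for q in("clip","stand"):
        m=bot.masks_of(c,q)
        if m:
            p,u,v=world(c,m[0]["mask"]);print(q,len(p),p.min(0),p.max(0),u.min(),u.max(),v.min(),v.max())
E
```

```text
0.0 [ 0.2381 -0.631   0.2383] [-0.0009  0.9838  0.1794 -0.0002] [-0.4715 -0.415   0.7067] 0.9982909741602143
top 436.7118756988803 {'fx': 436.7118756988803, 'fy': 436.7118756988803, 'cx': 314.1834425795948, 'cy': 198.05372701636722, 'shot': 1}
[[-0.002   0.9926 -0.1211  0.5243]
 [-1.     -0.001   0.008   0.1643]
 [ 0.0078  0.1212  0.9926  0.9119]]
clip [0.4791, 0.2632, -0.0001] 0.86
clip_tab [0.4454, 0.2828, 0.0186] 0.73
clip_tab [0.5741, -0.0818, 0.0639] 0.2
clip_nose [0.4827, 0.2604, 0.003] 0.77
stand [0.5754, -0.084, -0.0046] 0.78
groove [0.5749, -0.0844, 0.0632] 0.67
flux_jar [0.7487, -0.0057, -0.0029] 0.87
board_blue [0.6846, 0.1813, 0.0014] 0.73
driver_yellow [0.692, 0.3313, -0.0017] 0.74
clip 250 [0.434  0.2478 0.    ] [0.4886 0.2903 0.0349] 249 270 269 296
stand 2799 [ 0.5061 -0.1552 -0.0022] [ 0.6453 -0.0137  0.1216] 397 464 193 260
scene 374.51976655560344 {'fx': 374.51976655560344, 'fy': 374.51976655560344, 'cx': 326.8271346425249, 'cy': 203.04603094231854, 'shot': 2}
[[ 0.6382  0.4749 -0.6059  0.0909]
 [-0.7698  0.4066 -0.4921 -0.261 ]
 [ 0.0126  0.7805  0.6251  0.6002]]
clip [0.4755, 0.261, 0.0039] 0.73
clip_tab [0.4477, 0.2784, 0.0159] 0.55
clip_tab [0.7488, -0.0002, -0.0005] 0.37
clip_nose [0.4795, 0.2577, 0.004] 0.7
stand [0.5768, -0.0831, -0.0002] 0.9
groove [0.5728, -0.0858, 0.0651] 0.61
flux_jar [0.7526, -0.0042, -0.002] 0.95
flux_jar [0.4452, 0.2795, 0.0201] 0.42
driver_yellow [0.6953, 0.332, -0.0001] 0.54
driver_yellow [0.4768, 0.2605, 0.0007] 0.42
clip 220 [ 0.4329  0.2487 -0.0009] [0.4868 0.3153 0.0321] 235 259 227 242
stand 2923 [ 0.503  -0.153  -0.0019] [ 0.6941 -0.013   0.1196] 373 446 242 314
```

View pics/top0.png

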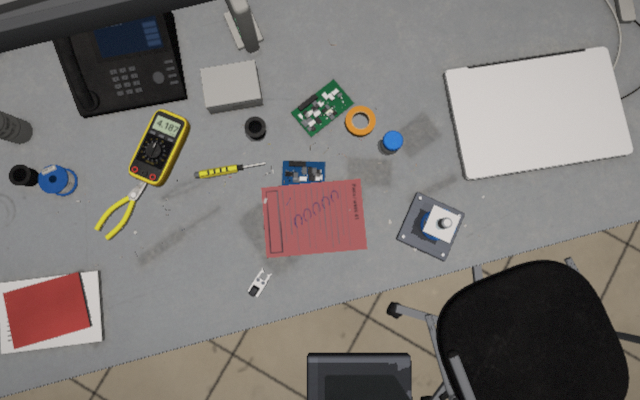

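View pics/scene0.png

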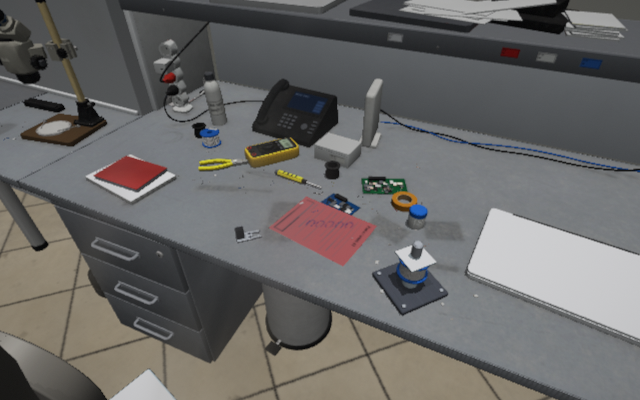

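Top view: clip at about (260,283), tab at its lower left (254,290), mouth towards the upper right. The stand is at (430,226), with the spindle at (445,223). The scene view agrees. One refinement, then I move.

```bash
python3 - <<'E'
from h import *
np.set_printoptions(precision=4,suppress=True)
R=[]
for n in("top","scene")*2:
    c=bot.read_camera(n)
    P,u,v=world(c)
    s=(abs(P[:,0]-.575)<.06)&(abs(P[:,1]+.084)<.06)
    top=P[s&(P[:,2]>.1)]; pl=P[s&(P[:,2]>.05)&(P[:,2]<.1)]
    print(n,"spindle top",len(top),(top.min(0)+top.max(0))/2,np.median(top[:,2]))
    hst=np.histogram(pl[:,2],np.arange(.05,.1,.003));print(hst[0])
    zb=hst[1][hst[0].argmax()]+.0015; pp=pl[abs(pl[:,2]-zb)<.005]
    print(" plate z",np.median(pp[:,2]),cv2.minAreaRect((pp[:,:2]*1000).astype(np.float32)))
    s=(abs(P[:,0]-.465)<.05)&(abs(P[:,1]-.27)<.05)
    t=P[s&(P[:,2]>.02)&(P[:,2]<.045)];print(" tab",len(t),(t.min(0)+t.max(0))/2,np.median(t,0))
    for q in("clip","clip_tab","clip_nose","groove"):
        for r in bot.landmark_of(c,q)[:1]: print("  ",q,np.array(r["xyz"]),round(r["confidence"],2))
    if n=="top" and not R:
        R=[1];k=c["img"][...,::-1]
        a=np.hstack([cv2.resize(k[i:i+50,j:j+50],(400,400),interpolation=cv2.INTER_CUBIC) for i,j in((258,235),(198,415))])
        cv2.imwrite("pics/z1.png",a)
E
```

```text
top spindle top 117 [ 0.5753 -0.0839  0.1116] 0.11712882421830761
[  6   2   1   1   0   0   0   0   1   8 122 530 111   3   2   3]
 plate z 0.08440936883451106 ((575.8965454101562, -84.51815032958984), (59.098140716552734, 59.35146713256836), 68.40680694580078)
 tab 68 [0.4463 0.2771 0.0269] [0.4465 0.2782 0.03  ]
   clip [ 0.4737  0.2639 -0.0016] 0.69
   clip_tab [0.448  0.2807 0.0197] 0.49
   clip_nose [0.4835 0.2633 0.0034] 0.73
   groove [ 0.5784 -0.0837  0.062 ] 0.94
scene spindle top 130 [ 0.5729 -0.083   0.11  ] 0.1140769783427665
[ 30  25  32  27  29  24   8   1   3  33 124 428   5  12  10  10]
 plate z 0.08376826035163182 ((573.7906494140625, -83.66091918945312), (58.25391387939453, 58.16719055175781), 64.03306579589844)
 tab 55 [0.4434 0.2784 0.026 ] [0.4426 0.2773 0.0293]
   clip [0.4463 0.2803 0.0183] 0.55
   clip_tab [0.4441 0.2812 0.0193] 0.7
   clip_nose [0.4804 0.2587 0.0006] 0.48
   groove [ 0.5712 -0.086   0.0626] 0.83
top spindle top 118 [ 0.5754 -0.0847  0.1115] 0.11711853489445295
[  5   0   2   1   0   0   0   0   0  13 137 525  96   0   5   5]
 plate z 0.0843863180743687 ((575.4572143554688, -84.08080291748047), (59.60484313964844, 59.55744934082031), 61.104515075683594)
 tab 67 [0.4455 0.2773 0.0278] [0.4465 0.2784 0.0301]
   clip [ 0.4758  0.2679 -0.0042] 0.77
   clip_tab [0.4442 0.2816 0.0204] 0.53
   clip_nose [0.4831 0.2628 0.002 ] 0.51
   groove [ 0.5762 -0.0836  0.063 ] 0.85
scene spindle top 127 [ 0.5735 -0.0828  0.1098] 0.11453793854482858
[ 28  29  28  30  26  26  11   0   4  27 135 423   3   8  15  11]
 plate z 0.08381424952371153 ((573.8154296875, -83.24834442138672), (57.89722442626953, 58.293235778808594), 64.7975845336914)
 tab 55 [0.443  0.2794 0.0259] [0.4427 0.2774 0.0284]
   clip [0.4765 0.2623 0.0003] 0.82
   clip_tab [0.4476 0.2799 0.0199] 0.56
   clip_nose [0.4802 0.2601 0.0013] 0.68
   groove [ 0.5746 -0.0863  0.0645] 0.79
```

View pics/z1.png

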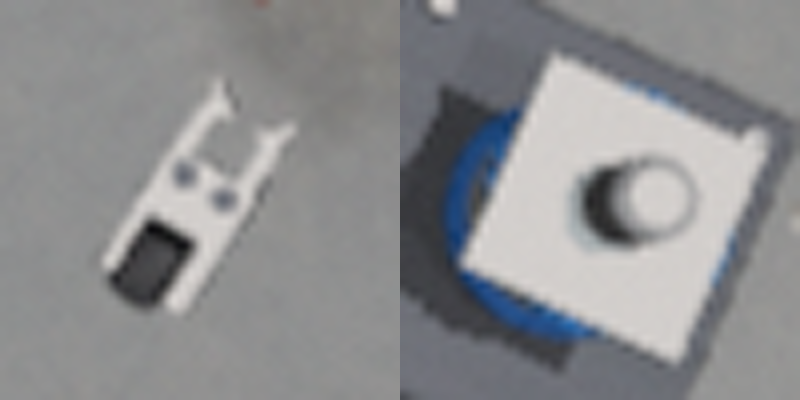

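Call:
{"fn": "send_rows", "kwargs": {
  "deltas": "0.03 -0.04 0 0; 0.06 -0.08 0 0; 0.09 -0.12 0 0; 0.12 -0.16 0 0; 0.15 -0.2 0 0"
}}

```text
t: 2.6
eef_pos: [0.3084, -0.3896, 0.2395]
tool_rot: [0.0, 0.984, 0.179, 0.0]
contact_force: [1.5, 1.4, -0.2]
gripper_width: 0.999
grasp_force: 0.0
```

The crops show the clip at about −32° (tab at lower left, mouth at upper right), the plate's axis at about −24°, and the spindle at the plate's centre.

Call:
{"fn": "send_rows", "kwargs": {
  "deltas": "0.044 -0.02 0 -8; 0.088 -0.04 0 -16; 0.132 -0.06 0 -24; 0.176 -0.08 0 -32; 0.22 -0.1 0 -40"
}}

```text
t: 3.1
eef_pos: [0.4798, -0.2188, 0.2398]
tool_rot: [0.0, 0.862, 0.507, 0.0]
contact_force: [0.7, -1.3, 0.6]
gripper_width: 1.003
grasp_force: 0.0
```

Call:
{"fn": "send_rows", "kwargs": {
  "deltas": "0.044 -0.022 0 -8.5; 0.088 -0.044 0 -17; 0.132 -0.066 0 -25.5; 0.176 -0.088 0 -34; 0.22 -0.11 0 -42"
}}

```text
t: 3.6
eef_pos: [0.4903, 0.0272, 0.2397]
tool_rot: [0.0, 0.623, 0.783, 0.0]
contact_force: [1.2, -0.3, -0.4]
gripper_width: 0.999
grasp_force: 0.0
```

Call:
{"fn": "send_rows", "kwargs": {
  "deltas": "0.044 0.002 0.012 -8.5; 0.088 0.004 0.024 -17; 0.132 0.006 0.036 -25.5; 0.176 0.008 0.048 -34; 0.22 0.010 0.06 -42",
  "claw": 0.6
}}

```text
t: 4.1
eef_pos: [0.4518, 0.2437, 0.1792]
tool_rot: [0.0, 0.301, 0.954, 0.0]
contact_force: [1.1, -0.6, 0.7]
gripper_width: 0.598
grasp_force: 0.0
```

```bash
cat >> h.py <<'E'
def go(x,y,z,yaw):
    o=bot.get_obs();q=o["tool_rot"];p=o["eef_pos"]
    w=np.degrees(2*np.arctan2(q[2],q[1])); a=np.radians(w)
    d=np.array([x,y,z])-p
    print("t",round(o["t"],2),"pos",np.round(p,4),"yaw",round(w,2),"F",np.round(o["contact_force"],2),"T",np.round(o["torque"],2),"q",np.round(o["q"],2),o["gripper_width"])
    print("shift",np.round([d@[np.cos(a),np.sin(a),0],d@[np.sin(a),-np.cos(a),0],-d[2]],4),"spin",round((w-yaw+180)%360-180,1))
E
python3 -c "
from h import *
go(.4455,.2785,.013,148)"
```

```text
t 4.1 pos [0.4518 0.2437 0.1792] yaw 144.97 F [ 1.11 -0.62  0.73] T [ 0.   -0.07  0.04] q [ 0.02  0.38 -0.77  1.96  0.33  0.93  0.04] 0.5981893837380222
shift [0.0251 0.0249 0.1662] spin -3.0
```

Call:
{"fn": "send_rows", "kwargs": {
  "deltas": "0.012 0.012 0.02 -3; 0.025 0.025 0.05 -3; 0.025 0.025 0.085 -3; 0.025 0.025 0.12 -3; 0.025 0.025 0.12 -3"
}}

```text
t: 4.6
eef_pos: [0.4436, 0.2752, 0.0557]
tool_rot: [-0.002, 0.278, 0.961, -0.003]
contact_force: [0.2, -0.3, 0.3]
gripper_width: 0.598
grasp_force: 0.0
```

```bash
python3 - <<'E'
from h import *
go(.4455,.2785,.014,148)
k=[]
for n in("top","scene"):
    c=bot.read_camera(n);i=c["img"][...,::-1];r,s=((240,220)if n=="top" else(185,205))
    k.append(cv2.resize(i[r:r+80,s:s+80],(400,400),interpolation=cv2.INTER_CUBIC))
cv2.imwrite("pics/g1.png",np.hstack(k))
E
```

```text
t 4.6 pos [0.4436 0.2752 0.0557] yaw 147.7 F [ 0.22 -0.32  0.27] T [-0.13  0.04  0.01] q [-0.15  0.58 -0.67  2.02  0.53  0.73 -0.14] 0.5982548374263348
shift [0.0002 0.0038 0.0417] spin -0.3
```

View pics/g1.png

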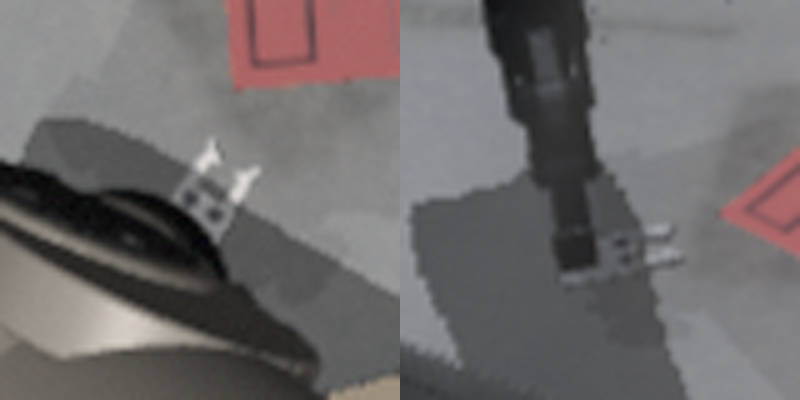

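The right crop shows the near finger at (575,215), just above the black tab at (575,250). In the left crop the prongs stick out clear of the arm. I'm going down.

Call:
{"fn": "send_rows", "kwargs": {
  "deltas": "0 0 0.01 0; 0 0 0.025 0; 0 0 0.042 0; 0 0 0.042 0; 0 0 0.042 0"
}}

```text
t: 5.2
eef_pos: [0.4456, 0.2769, 0.0167]
tool_rot: [-0.0, 0.278, 0.96, -0.0]
contact_force: [0.9, 0.4, 0.4]
gripper_width: 0.602
grasp_force: 0.0
```

```bash
python3 - <<'E'
from h import *
go(.4455,.2785,.014,148)
E
```

```text
t 5.2 pos [0.4456 0.2769 0.0167] yaw 147.68 F [0.86 0.36 0.41] T [ 0.02 -0.03 -0.01] q [-0.19  0.64 -0.61  2.03  0.6   0.66 -0.2 ] 0.6016118780658919
shift [0.0009 0.0013 0.0027] spin -0.3
```

Call:
{"fn": "send_rows", "kwargs": {
  "deltas": "0.001 0.001 0.0025 0; 0.001 0.001 0.0025 0; 0.001 0.001 0.0025 0; 0.001 0.001 0.0025 0; 0.001 0.001 0.0025 0",
  "claw": 0.0,
  "force": 50
}}

```text
t: 5.7
eef_pos: [0.446, 0.2789, 0.0152]
tool_rot: [0.0, 0.278, 0.96, 0.0]
contact_force: [-0.3, -0.0, 2.8]
gripper_width: 0.14
grasp_force: 49.1
```

Call:
{"fn": "send_rows", "kwargs": {
  "deltas": "0 0 0 0; 0 0 0 0; 0 0 0 0"
}}

```text
t: 6.0
eef_pos: [0.4459, 0.2789, 0.0152]
tool_rot: [0.0, 0.278, 0.96, 0.0]
contact_force: [-1.0, 0.7, 6.0]
gripper_width: 0.143
grasp_force: 49.4
```

Call:
{"fn": "send_rows", "kwargs": {
  "deltas": "0 0 -0.01 0; 0 0 -0.04 0; 0 0 -0.08 0; 0 0 -0.12 0; 0 0 -0.16 0"
}}

```text
t: 6.5
eef_pos: [0.4451, 0.2779, 0.1764]
tool_rot: [-0.0, 0.278, 0.96, -0.0]
contact_force: [1.3, -0.7, -0.8]
gripper_width: 0.142
grasp_force: 48.8
```

Call:
{"fn": "send_rows", "kwargs": {
  "deltas": "-0.0 0 -0.16 0; 0 0 -0.16 0"
}}

```text
t: 6.7
eef_pos: [0.4447, 0.2778, 0.2766]
tool_rot: [-0.001, 0.278, 0.961, -0.001]
contact_force: [1.7, 0.2, -1.2]
gripper_width: 0.141
grasp_force: 48.8
```

```bash
python3 - <<'E'
from h import *
go(.511,-.055,.16,156)
E
```

```text
t 6.7 pos [0.4447 0.2778 0.2766] yaw 147.69 F [ 1.66  0.23 -1.23] T [-0.02 -0.12 -0.  ] q [ 0.03  0.3  -0.84  1.82  0.24  1.13  0.11] 0.1405583407288926
shift [-0.2339 -0.2459  0.1166] spin -8.3
```

Call:
{"fn": "send_rows", "kwargs": {
  "deltas": "-0.02 -0.02 0.01 -1; -0.05 -0.05 0.02 -2; -0.08 -0.085 0.035 -4; -0.11 -0.115 0.05 -6; -0.14 -0.147 0.06 -8"
}}

```text
t: 7.2
eef_pos: [0.4846, 0.0774, 0.2142]
tool_rot: [-0.0, 0.21, 0.978, -0.0]
contact_force: [0.2, -0.8, -0.5]
gripper_width: 0.139
grasp_force: 48.8
```

```bash
python3 - <<'E'
from h import *
go(.511,-.055,.15,156)
E
```

```text
t 7.2 pos [0.4846 0.0774 0.2142] yaw 155.77 F [ 0.22 -0.76 -0.53] T [ 0.   -0.03 -0.  ] q [ 0.38  0.29 -0.78  1.97  0.25  0.97  0.63] 0.1390825677455993
shift [-0.0784 -0.1099  0.0642] spin -0.2
```

Call:
{"fn": "send_rows", "kwargs": {
  "deltas": "-0.025 -0.035 0.02 0; -0.05 -0.07 0.04 0; -0.07 -0.1 0.055 0; -0.078 -0.11 0.064 0; -0.078 -0.11 0.064 0"
}}

```text
t: 7.7
eef_pos: [0.5101, -0.0552, 0.1496]
tool_rot: [-0.001, 0.213, 0.977, -0.0]
contact_force: [-0.5, 0.3, -1.3]
gripper_width: 0.148
grasp_force: 48.8
```

```bash
python3 - <<'E'
from h import *
np.set_printoptions(precision=4,suppress=True)
go(.511,-.055,.15,156)
k=[]
for n in("scene","top"):
    c=bot.read_camera(n);i=c["img"][...,::-1]
    for q in("clip","clip_tab","clip_nose","groove","stand"):
        for r in bot.landmark_of(c,q)[:1]: print(n,q,np.array(r["xyz"]),round(r["confidence"],2))
    r,s=((185,360)if n=="top" else(210,340))
    k.append(cv2.resize(i[r:r+100,s:s+100],(400,400),interpolation=cv2.INTER_CUBIC))
    P,u,v=world(c); s=(abs(P[:,0]-.575)<.06)&(abs(P[:,1]+.084)<.06)&(P[:,2]>.1)&(P[:,2]<.2)
    np.save(n+".npy",P[s])
cv2.imwrite("pics/g2.png",np.hstack(k))
E
```

```text
t 7.7 pos [ 0.5101 -0.0552  0.1496] yaw 155.44 F [-0.48  0.28 -1.25] T [0.03 0.02 0.  ] q [ 0.54  0.41 -0.68  1.99  0.33  0.86  0.82] 0.14753067213267634
shift [-0.0008  0.0006 -0.0004] spin -0.6
scene clip [ 0.5412 -0.0714  0.1355] 0.43
scene clip_tab [ 0.5101 -0.054   0.1551] 0.5
scene clip_nose [ 0.5492 -0.0714  0.1357] 0.75
scene groove [ 0.5743 -0.0875  0.0656] 0.64
scene stand [ 0.5768 -0.0818 -0.0002] 0.68
top clip [ 0.5443 -0.0601  0.1385] 0.62
top clip_nose [ 0.5525 -0.0663  0.137 ] 0.52
top groove [ 0.5769 -0.084   0.0624] 0.7
top stand [ 0.5744 -0.0806 -0.003 ] 0.56
```

View pics/g2.png

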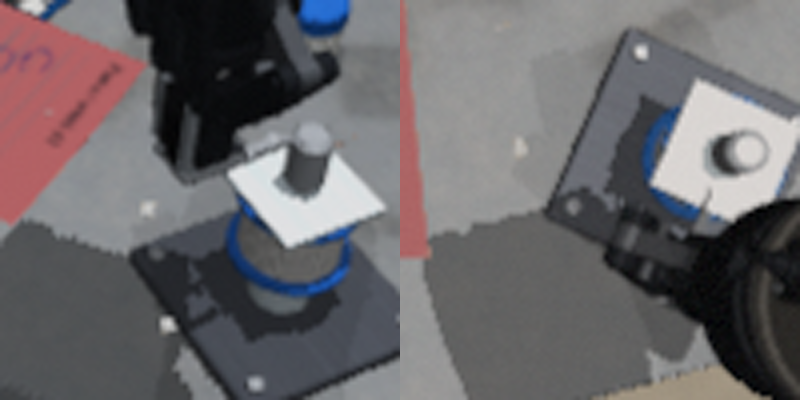

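Left crop: the clip is held level, its prongs pointing at the spindle at (312,150) and above the plate. The right crop is mostly hidden by the arm. I'll go forward 8 mm and lower towards the plate.

Call:
{"fn": "send_rows", "kwargs": {
  "deltas": "-0.004 0 0.01 0; -0.008 0 0.02 0; -0.008 0 0.032 0; -0.008 0 0.040 0; -0.008 0 0.040 0"
}}

```text
t: 8.8
eef_pos: [0.5172, -0.0561, 0.109]
tool_rot: [-0.002, 0.211, 0.978, -0.0]
contact_force: [-0.0, -0.4, -0.9]
gripper_width: 0.139
grasp_force: 48.8
```

```bash
python3 - <<'E'
from h import *
go(.5748-.062*.9135,-.0838+.062*.4067,.1,156)
E
```

```text
t 8.8 pos [ 0.5172 -0.0561  0.109 ] yaw 155.68 F [-0.03 -0.43 -0.86] T [-0.01  0.04  0.05] q [ 0.51  0.48 -0.65  2.    0.4   0.79  0.78] 0.13948452411538656
shift [-0.0019 -0.0018  0.009 ] spin -0.3
```

Call:
{"fn": "send_rows", "kwargs": {
  "deltas": "0 0 0.001 0; 0 0 0.002 0; 0 0 0.003 0; 0 0 0.004 0; 0 0 0.005 0"
}}

```text
t: 9.3
eef_pos: [0.5186, -0.0563, 0.106]
tool_rot: [0.0, 0.211, 0.978, -0.0]
contact_force: [0.6, -0.3, -0.3]
gripper_width: 0.142
grasp_force: 48.8
```

Call:
{"fn": "send_rows", "kwargs": {
  "deltas": "0 0 0.0005 0; 0 0 0.001 0; 0 0 0.0015 0; 0 0 0.002 0; 0 0 0.002 0"
}}

```text
t: 9.8
eef_pos: [0.5184, -0.0562, 0.1037]
tool_rot: [-0.0, 0.211, 0.978, -0.0]
contact_force: [-0.2, -0.2, -0.7]
gripper_width: 0.14
grasp_force: 48.8
```

Call:
{"fn": "send_rows", "kwargs": {
  "deltas": "0 0 0.0005 0; 0 0 0.001 0; 0 0 0.0015 0; 0 0 0.002 0; 0 0 0.002 0"
}}

```text
t: 10.3
eef_pos: [0.5184, -0.0562, 0.1017]
tool_rot: [-0.0, 0.211, 0.978, -0.0]
contact_force: [-0.8, 0.4, -1.2]
gripper_width: 0.14
grasp_force: 48.8
```

Call:
{"fn": "send_rows", "kwargs": {
  "deltas": "0 0 0.0005 0; 0 0 0.001 0; 0 0 0.0015 0; 0 0 0.0015 0"
}}

```text
t: 10.7
eef_pos: [0.5184, -0.0563, 0.1002]
tool_rot: [-0.0, 0.211, 0.978, -0.0]
contact_force: [0.5, 0.2, -0.4]
gripper_width: 0.141
grasp_force: 48.8
```

Call:
{"fn": "send_rows", "kwargs": {
  "deltas": "0 -0.001 0 0; 0 -0.002 0 0; 0 -0.0022 0 0; 0 -0.0022 0.0005 0; 0 -0.0022 0.001 0"
}}

```text
t: 11.2
eef_pos: [0.5178, -0.0582, 0.0997]
tool_rot: [0.0, 0.211, 0.978, -0.0]
contact_force: [-1.9, -0.5, 5.9]
gripper_width: 0.138
grasp_force: 49.7
```

Call:
{"fn": "send_rows", "kwargs": {
  "deltas": "0 0 0.0005 0; 0 0 0.001 0; 0 0 0.001 0"
}}

```text
t: 11.5
eef_pos: [0.5183, -0.058, 0.0994]
tool_rot: [0.001, 0.211, 0.978, -0.0]
contact_force: [-2.6, 0.8, 10.0]
gripper_width: 0.137
grasp_force: 50.5
```

Call:
{"fn": "send_rows", "kwargs": {
  "deltas": "0 0 -0.0005 0; 0 0 -0.001 0; 0 0 -0.0012 0; 0 0 -0.0012 0"
}}

```text
t: 11.9
eef_pos: [0.5181, -0.0582, 0.0998]
tool_rot: [0.001, 0.211, 0.978, 0.0]
contact_force: [1.2, -0.6, 2.8]
gripper_width: 0.142
grasp_force: 49.3
```

```bash
python3 - <<'E'
from h import *
np.set_printoptions(precision=4,suppress=True)
go(.5748-.034*.9135,-.0838+.034*.4067,.0998,156)
c=bot.read_camera("scene");i=c["img"][...,::-1]
for q in("clip","clip_nose"):
    for r in bot.landmark_of(c,q)[:1]: print(q,np.array(r["xyz"]),round(r["confidence"],2))
cv2.imwrite("pics/g3.png",cv2.resize(i[230:290,370:450],(800,600),interpolation=cv2.INTER_CUBIC))
E
```

```text
t 11.9 pos [ 0.5181 -0.0582  0.0998] yaw 155.67 F [ 1.16 -0.58  2.81] T [-0.03 -0.29 -0.02] q [ 0.5   0.49 -0.64  2.01  0.41  0.77  0.77] 0.14232374227295716
shift [-0.0282 -0.0002 -0.    ] spin -0.3
clip [ 0.5466 -0.0724  0.0893] 0.7
clip_nose [ 0.5575 -0.0736  0.0885] 0.46
```

View pics/g3.png

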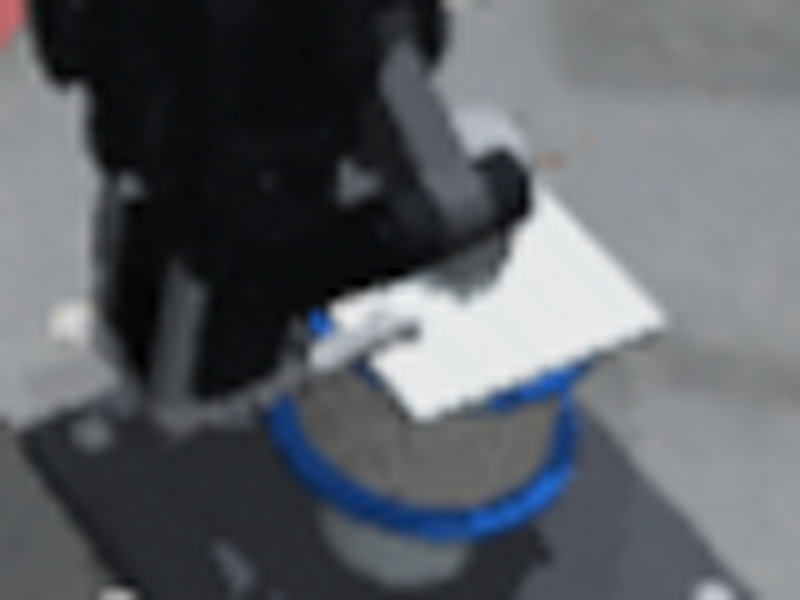

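The prongs lie flat on the plate, at (390,330) in the picture, pointing at the spindle's foot at (460,270). I'm sliding it in slowly.

Call:
{"fn": "send_rows", "kwargs": {
  "deltas": "-0.002 0 -0.0003 0; -0.004 0 -0.0003 0; -0.006 0 -0.0003 0; -0.008 0 -0.0003 0; -0.01 0 -0.0003 0"
}}

```text
t: 12.55
eef_pos: [0.5264, -0.0622, 0.0999]
tool_rot: [-0.0, 0.211, 0.978, -0.0]
contact_force: [-2.7, 0.6, 6.4]
gripper_width: 0.141
grasp_force: 49.7
```

Call:
{"fn": "send_rows", "kwargs": {
  "deltas": "-0.001 0 0 0; -0.002 0 0 0; -0.003 0 0 0; -0.004 0 0 0; -0.005 0 0 0"
}}

```text
t: 13.05
eef_pos: [0.5309, -0.0642, 0.0999]
tool_rot: [-0.0, 0.211, 0.978, -0.0]
contact_force: [-1.3, 1.1, 6.3]
gripper_width: 0.143
grasp_force: 49.8
```

Call:
{"fn": "send_rows", "kwargs": {
  "deltas": "-0.001 0 -0.0004 0; -0.002 0 -0.0004 0; -0.003 0 -0.0004 0; -0.004 0 -0.0004 0; -0.004 0 -0.0004 0"
}}

```text
t: 13.55
eef_pos: [0.5346, -0.0658, 0.1]
tool_rot: [-0.0, 0.211, 0.978, 0.0]
contact_force: [-1.7, 1.4, 2.0]
gripper_width: 0.138
grasp_force: 49.4
```

Call:
{"fn": "send_rows", "kwargs": {
  "deltas": "-0.001 0 0 0; -0.002 0 0 0; -0.003 0 0 0; -0.003 0 0 0"
}}

```text
t: 13.95
eef_pos: [0.5371, -0.0667, 0.1]
tool_rot: [-0.001, 0.21, 0.978, 0.0]
contact_force: [-4.2, 3.6, 2.8]
gripper_width: 0.142
grasp_force: 49.5
```

Call:
{"fn": "send_rows", "kwargs": {
  "deltas": "-0.0005 0 0 0; -0.001 0 0 0; -0.0015 0 0 0; -0.002 0 0 0; -0.002 0 0 0"
}}

```text
t: 14.45
eef_pos: [0.5393, -0.0677, 0.1]
tool_rot: [-0.0, 0.21, 0.978, 0.0]
contact_force: [-1.3, 2.5, 2.6]
gripper_width: 0.136
grasp_force: 49.2
```

Call:
{"fn": "send_rows", "kwargs": {
  "deltas": "-0.0005 0 0 0; -0.001 0 0 0; -0.0015 0 0 0; -0.002 0 0 0; -0.002 0 0 0"
}}

```text
t: 14.95
eef_pos: [0.5422, -0.0693, 0.1005]
tool_rot: [0.001, 0.211, 0.978, 0.0]
contact_force: [2.3, 2.8, -1.8]
gripper_width: 0.135
grasp_force: 48.9
```

Call:
{"fn": "send_rows", "kwargs": {
  "deltas": "-0.0005 0 0 0; -0.001 0 0 0; -0.0015 0 0 0; -0.002 0 0 0; -0.002 0 0 0"
}}

```text
t: 15.45
eef_pos: [0.5431, -0.0699, 0.1002]
tool_rot: [0.0, 0.211, 0.978, -0.0]
contact_force: [2.8, 2.2, -2.1]
gripper_width: 0.139
grasp_force: 48.9
```

Call:
{"fn": "send_rows", "kwargs": {
  "deltas": "-0.0003 0.0002 0 0; -0.0006 0.0003 0 0; -0.001 0.0003 0 0; -0.001 0.0003 0 0"
}}

```text
t: 15.85
eef_pos: [0.5439, -0.0703, 0.1001]
tool_rot: [-0.0, 0.211, 0.978, -0.0]
contact_force: [1.8, 1.3, -1.2]
gripper_width: 0.141
grasp_force: 48.9
```

Call:
{"fn": "send_rows", "kwargs": {
  "deltas": "-0.0003 0.0002 0 0; -0.0006 0.0003 0 0; -0.001 0.0003 0 0; -0.001 0.0003 0 0"
}}

```text
t: 16.25
eef_pos: [0.5447, -0.0705, 0.1001]
tool_rot: [-0.0, 0.211, 0.977, -0.0]
contact_force: [0.4, 0.3, -0.9]
gripper_width: 0.135
grasp_force: 48.9
```

Call:
{"fn": "send_rows", "kwargs": {
  "deltas": "-0.0004 0 0 0; -0.0008 0 0 0; -0.0012 0 0 0; -0.0012 0 0 0"
}}

```text
t: 16.65
eef_pos: [0.5462, -0.0706, 0.1002]
tool_rot: [-0.0, 0.211, 0.978, -0.0]
contact_force: [-0.9, 1.1, -0.8]
gripper_width: 0.141
grasp_force: 48.9
```

Call:
{"fn": "send_rows", "kwargs": {
  "deltas": "-0.0004 0 0 0; -0.0008 0 0 0; -0.001 0 0 0; -0.001 0 0 0"
}}

```text
t: 17.05
eef_pos: [0.5464, -0.0707, 0.1001]
tool_rot: [-0.001, 0.211, 0.978, -0.0]
contact_force: [-3.9, 1.1, 1.4]
gripper_width: 0.143
grasp_force: 49.2
```

Call:
{"fn": "send_rows", "kwargs": {
  "deltas": "-0.0005 0 0 0; -0.001 0 0 0; -0.001 0 0 0"
}}

```text
t: 17.35
eef_pos: [0.5466, -0.0708, 0.1001]
tool_rot: [-0.001, 0.21, 0.978, -0.0]
contact_force: [-6.6, 2.6, 4.5]
gripper_width: 0.139
grasp_force: 49.7
```

Hard stop against the core. I'll relax the push and then open part-way.

Call:
{"fn": "send_rows", "kwargs": {
  "deltas": "0.001 0 -0.0002 0; 0.002 0 -0.0002 0; 0.0025 0 -0.0002 0; 0.0025 0 -0.0002 0"
}}

```text
t: 17.75
eef_pos: [0.5463, -0.0706, 0.1005]
tool_rot: [0.001, 0.211, 0.978, 0.0]
contact_force: [-1.0, 0.5, -1.1]
gripper_width: 0.142
grasp_force: 49.0
```

Call:
{"fn": "send_rows", "kwargs": {
  "deltas": "0 0 0 0; 0 0 0 0; 0 0 0 0; 0 0 0 0; 0 0 0 0",
  "claw": 0.45
}}

```text
t: 18.25
eef_pos: [0.5458, -0.0704, 0.1005]
tool_rot: [0.0, 0.211, 0.978, 0.0]
contact_force: [0.2, -0.1, -0.1]
gripper_width: 0.447
grasp_force: 0.0
```

Call:
{"fn": "send_rows", "kwargs": {
  "deltas": "0 0 -0.01 0; 0 0 -0.03 0; 0 0 -0.06 0; 0.04 0 -0.09 0; 0.08 0 -0.12 0"
}}

```text
t: 18.75
eef_pos: [0.4725, -0.0368, 0.2218]
tool_rot: [0.0, 0.211, 0.977, 0.001]
contact_force: [-0.8, 0.9, 1.0]
gripper_width: 0.449
grasp_force: 0.0
```

Call:
{"fn": "send_rows", "kwargs": {
  "deltas": "0.0 0.04 -0.02 0; 0.0 0.08 -0.04 0; 0 0.12 -0.05 0; 0 0.16 -0.05 0; 0 0.2 -0.05 0"
}}

```text
t: 19.25
eef_pos: [0.556, 0.1463, 0.2719]
tool_rot: [0.001, 0.211, 0.977, 0.0]
contact_force: [0.5, -0.6, -0.2]
gripper_width: 0.449
grasp_force: 0.0
```

```bash
python3 - <<'E'
from h import *
np.set_printoptions(precision=4,suppress=True)
print(bot.get_obs()["eef_pos"])
k=[]
for n in("scene","top"):
    c=bot.read_camera(n);i=c["img"][...,::-1]
    for q in("clip","clip_tab","clip_nose","stand","flux_jar"):
        for r in bot.landmark_of(c,q)[:1]: print(n,q,np.array(r["xyz"]),round(r["confidence"],2))
    r,s=((195,410)if n=="top" else(230,375))
    k.append(cv2.resize(i[r:r+65,s:s+65],(400,400),interpolation=cv2.INTER_CUBIC))
cv2.imwrite("pics/g4.png",np.hstack(k))
E
```

```text
[0.556  0.1463 0.2719]
scene clip [ 0.5761 -0.0852  0.0892] 0.74
scene clip_tab [ 0.5446 -0.0693  0.1031] 0.51
scene clip_nose [ 0.5853 -0.086   0.0891] 0.7
scene stand [ 0.5762 -0.0838  0.0039] 0.87
scene flux_jar [ 0.749  -0.001  -0.0003] 0.82
top flux_jar [ 0.7468 -0.0056 -0.0026] 0.63
```

View pics/g4.png

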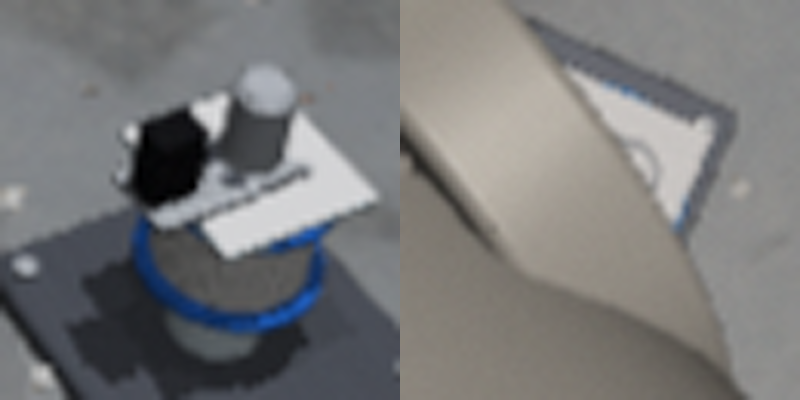

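The left crop shows the clip flat on the plate: its prongs pass the spindle's foot with ends at (305,172), the tab is at (170,155), and its origin matches the spindle's axis to about 1 mm. The arm is clear, so I'm handing in.

```bash
python3 -c "
from station import bot
print(bot.hand_in())"
```

```text
the job is handed in; nothing more can be done
None
```

The clip is in the spindle's groove and released: it snapped over the core, came to a hard stop at about 7 N of push, and the job is handed in at about 20 s. The arm is clear and I saw no contact with anything else, though of the other things on the bench I only rechecked the flux jar, which hadn't moved.

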